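# Unlock and open the dumpling carrier

### The arm

A 6-joint arm with a two-finger parallel gripper is mounted at the origin on the work surface. World frame = base frame: x ahead of the robot, y to its left, z up, the work surface at z = 0. Lengths are in m, angles in rad, forces in N, time in s.
With the tool pointing down it reaches from about 0.35 to 0.775 m from the base axis. Payload 5.5 kg.
Tool frame: the origin (TCP) lies midway between the tips of the shut fingers; the grasp point (between the pads) lies 19 mm behind it (arm.hold_point_z is the distance from the TCP to the grasp point, in m); z points along the fingers, y is the direction in which the jaws open and shut (so a half turn about z gives the same grasp; the last joint's range is limited). The gripper opens to 85 mm and grips with 20 to 120 N. Pads are 22 mm wide; open, the fingers measure 114 mm over their backs; the gripper's body (76 mm by 85 mm) begins 54 mm behind the grasp point. The pads swing forward as they close: fully open they stand 13 mm farther back than shut.
Start: joints at [0.992, 0.313, 0.046, 1.304, 0, 1.431], TCP at [0.244, 0.521, 0.231] pointing down, gripper open.
Joint ranges: [-2.76, 2.76], [-0.86, 1.69], [-1.03, 1.26], [-2.2, 2.34], [-1.47, 1.5], [-3.14, 3.14]. Speed limits (rad/s): [2.57, 2.57, 3.14, 3.14, 3.14, 3.14].

### API

Orientations are given as a unit quaternion [x, y, z, w].
In Python, from rig import arm, grab_frame, calibration, ticket gives the robot as it stands.
- The arm moves only by the shell command python3 -m inch 'ROWS'. ROWS is a JSON object of lists of equal length, an entry for each row: "hand": the closure in counts, from 0 (fully open) to 255 (shut); "travel": the shift along the tool's x, y, z in m, a list of three; "yaw": the turn about the tool's z in degrees. In form: {"hand": [hand, ...], "travel": [[dx, dy, dz], ...], "yaw": [yaw, ...]}. A call has 1 to 5 rows; each row shifts and turns the pose as measured when the row begins, along the tool's axes as they then stand; what a row does not reach is not made up. A row lasts 1/12 s, in which the tool goes at most 41.7 mm and 7.16 degrees, less where a joint would pass 70% of its speed; a pose out of reach is approached as far as the arm can. A call with a gripper value outside its range is refused whole. The fingers move at their own pace and stop on an object; the grip force is fixed at half the most. Time passes only in rows, so rows that do not move let the fingers close. It gives the time, the measured TCP pose, the force and the opening at its end, in the units of the state.
- arm.observe(): the state, without advancing time (a new reading comes with each control period).
- grab_frame(name): name is "scene" or "top"; returns the picture (480x640x3 uint8, red, green, blue); there is no depth.
- calibration(name): a dict with "camera_matrix" (3x3 intrinsics, pixels), "R" (3x3) and "t" (3): a world point X has camera coordinates R X + t. Camera axes: x right, y down, z forward; pixel columns grow to the right and rows downward; lengths in m; the calibration is good to about 2 mm. A picture is of the moment at which its call begins. calibration takes no time and is no camera call.
- ticket.finish_job(): hands the job in, once; it reports no verdict.
The state is a dict: "t": time; "joints": joint angles; "qvel": joint speeds; "effort": joint torques, N m; "position": TCP position; "ee_rot": TCP orientation; "ft_force": force on the tool from outside, world axes, zero at the start; "moment": the same for the moment, N m; "gripper_width": finger opening in m.
Only numpy, scipy, OpenCV 4.12 (cv2) and the standard library are available. Lean on these libraries where they do the work, as an engineer would, in place of code of your own. Each camera call takes 0.05 s, during which the arm holds its last target. There are 200 camera calls.

### The job

Open the blue insulated dumpling carrier for the next order. Its latch is locked: gently push the red safety tab across, away from the bolt's side, until you feel its stop, swing the latch lever up and right over to the front, and only then raise the lid until it stands well past half open and stays there by itself. Do not force the tab or the lever, and leave the clipboard, jar and dish where they are.

Things in the scene. Friction and masses are not known exactly. Their poses are not given: they have to be found in the camera images.
- carrier: blue insulated pan carrier, fixed: 260 mm deep (its x), 340 mm wide (its y), 160 mm high to the lid's top. Origin: centre of its underside. The latch is on its front (-x side). The lid's hinge line runs along y at x = +130, z = 122 mm. The steel latch is bolted on through slots: all of it may sit up to 12 mm either way along carrier y from the three drawn marks, and nothing measures that
- tab_mark (a point): drawn centre of the red tab when fully locked (the real one: see carrier). Tab 14 (x) by 16 (y) by 24 mm tall, it may start up to 2 mm along. It slides to carrier -y; its bolt sticks out to +y. Clear after 10 mm, stop at 12 mm. Needs about 6 N, stays where left, breaks above 20 N (pushing or pinching): push its +y face with a fingertip. Side plates at y +-40 mm end 4 mm below this mark
- bar_mark (a point): drawn middle of the lever's black grip bar when the lever is shut: round, 12 mm thick, along carrier y, 56 mm free between its arms, 38 mm above the lid. It swings about pivot_mark (radius 90 mm). Moving it needs about 5 N; while the bolt still holds, it gives only a little, and more than 18 N there bends the bolt
- pivot_mark (a point): drawn middle of the lever's hinge axis (along carrier y), 14 mm in front of the carrier's front face and 10 mm above the lid's top
- lid_handle (a point): middle of the lid's round black handle bar, on the lid: 12 mm thick, along carrier y, 112 mm free between its posts, 38 mm above the lid's top. Its axes are the lid's. Raising the lid needs about 12 N here; the stiff hinge holds it where it is left
- lever (a joint): swing of the latch lever, rad: 0 shut, lying back over the lid; grows as the bar goes up and over to the carrier's front; upright at about 1.2, right over from 1.8, end stop 2.4. It stays where it is left and blocks the lid until it is over
- lid (a joint): opening of the lid, rad: 0 shut, 1.5 fully open at its stop; well past half open is more than 0.9
- clipboard: bystander: clipboard with yellow order slips and a pen, loose, 235 (x) by 130 by 17 mm, lying behind the carrier; origin at the centre of its underside
- jar_mid (a point): bystander: loose jar of chilli oil with a red cap, 72 mm across, 85 mm tall; this point is its centre
- dish_mid (a point): bystander: loose white sauce dish, 90 mm across, 30 mm high; this point is its centre

How it is judged:
On the way, in this order (a step that is already met when the one before it is completed fails the run):
1. the safety tab has been slid clear (more than 10 mm) while the lever is still down (value of joint tab above 0.01 m and value of joint lever below 0.1 rad), for 0.1 s.
2. the lever has been swung right over to the front while the lid is still shut (value of joint lever above 1.8 rad and value of joint lid below 0.06 rad), for 0.2 s.
At the end, for the whole second after the job is handed in: the lever lies over to the front (beyond 1.7 rad) and the lid stands open (beyond 0.9 rad), both at rest and let go (value of joint lever above 1.7 rad and value of joint lid above 0.9 rad and velocity of joint lid between -0.05 and 0.05 rad/s and velocity of joint lever between -0.05 and 0.05 rad/s); the robot touches nothing.
It fails at once if the red safety tab is pushed or pinched with more than 20 N (contact force between the fingers and tab above 20 N).
It fails at once if the lever is forced while the bolt still holds it (more than 50 N on the bolt, about 18 N at the grip bar) (contact force between tab and latch above 50 N).
It fails at once if the clipboard, the jar or the dish is moved by more than 20 mm (distance of any of clipboard, jar_mid, dish_mid from where it was at the start of the episode above 0.02 m).
It also fails if it takes over 72 s, if anything falls off the work surface, if the arm or the gripper's body presses on something with over 40 N, if the wrist force passes 120 N, or if a joint passes its speed limit or range.

## Working session

There is one attempt and no reset: what is moved stays moved. The work goes in short steps, Python scripts to look and compute and a shell command to move; the robot and the scene stay as the last step left them, time stands still between calls to the robot, and variables do not carry over. Pictures are saved under pics/ and viewed, about 8 in all and at most 12, crops included, and the job is handed in when it is done.

```bash
mkdir -p pics; ls; python3 - <<'E'
from rig import arm,grab_frame,calibration,ticket
import cv2,numpy as np
for n in("scene","top"):
    cv2.imwrite(f"pics/{n}0.png",grab_frame(n)[:,:,::-1])
    c=calibration(n);R=np.array(c["R"]);print(n,np.round(c["camera_matrix"],1).tolist(),np.round(-R.T@c["t"],3),np.round(R,3).tolist())
s=arm.observe();print(s, arm.hold_point_z)
E
```

```text
pics
scene [[528.7, 0.0, 321.0], [0.0, 528.7, 226.9], [0.0, 0.0, 1.0]] [1.066 0.049 0.885] [[-0.193, 0.981, 0.005], [0.83, 0.166, -0.532], [-0.523, -0.099, -0.847]]
top [[486.5, 0.0, 316.9], [0.0, 486.5, 243.8], [0.0, 0.0, 1.0]] [ 0.498 -0.017  1.017] [[-0.024, -1.0, -0.018], [-0.992, 0.026, -0.122], [0.123, 0.015, -0.992]]
{'t': 0.1, 'joints': array([9.92355585e-01, 3.13918967e-01, 4.50969895e-02, 1.30366039e+00,
       2.21414324e-05, 1.43119467e+00]), 'qvel': array([ 0.0005486 , -0.0027793 ,  0.00512421, -0.00080975,  0.00041279,
        0.0004281 ]), 'effort': array([ 3.29362891e-03, -4.81727457e+01,  2.99242687e+01,  1.27500945e-02,
       -5.54054168e-05, -3.08811502e-05]), 'position': array([0.24405052, 0.52011011, 0.23050349]), 'ee_rot': array([ 2.17663049e-01,  9.76023609e-01, -7.85379267e-04, -3.06566315e-04]), 'ft_force': array([-0.02219772,  0.09849898,  0.566968  ]), 'moment': array([ 0.0092291 , -0.01905431,  0.00586666]), 'gripper_width': 0.08531973245040057} 0.0187
```

View pics/scene0.png

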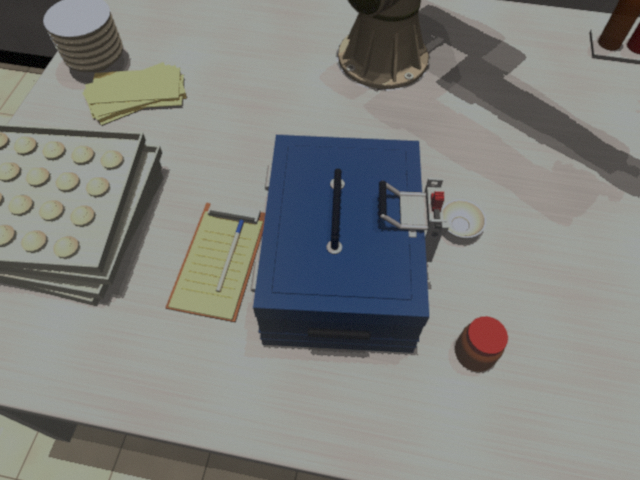

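View pics/top0.png

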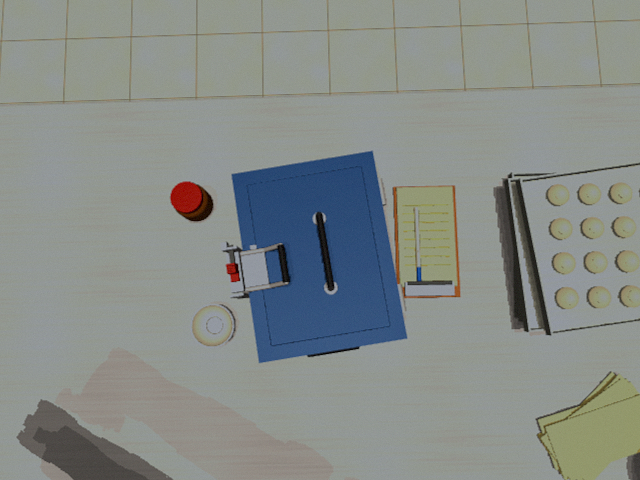

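The top view shows the carrier's lid with corners about (232,174), (373,151), (407,339) and (259,362). The latch faces image left (world +y), with the red tab near (232,270), the grip bar near (284,264) and the lid handle from (319,217) to (331,288). The jar is at (187,198) and the dish at (214,325), to either side of the latch.

```bash
cat > h.py <<'E'
from rig import arm,grab_frame,calibration,ticket
import cv2,numpy as np
from scipy.spatial.transform import Rotation as Ro
def ray(n,uv):
    c=calibration(n);R=np.array(c["R"]);o=-R.T@np.array(c["t"])
    d=R.T@np.linalg.inv(c["camera_matrix"])@[uv[0],uv[1],1];return o,d
def onz(n,uv,z):
    o,d=ray(n,uv);return o+d*(z-o[2])/d[2]
def tri(uv1,uv2):
    (a,d),(b,e)=ray("top",uv1),ray("scene",uv2)
    s=np.linalg.lstsq(np.c_[d,-e],b-a,rcond=None)[0];p,q=a+d*s[0],b+e*s[1];return (p+q)/2,np.linalg.norm(p-q)
def proj(n,X):
    c=calibration(n);p=np.array(c["camera_matrix"])@(np.array(c["R"])@X+c["t"]);return p[:2]/p[2]
def mask(n,im,kind):
    h=cv2.cvtColor(im,cv2.COLOR_RGB2HSV)
    if kind=="blue":return cv2.inRange(h,(105,120,40),(125,255,255))
    if kind=="red":return cv2.inRange(h,(0,170,90),(6,255,255))|cv2.inRange(h,(174,170,90),(180,255,255))
    if kind=="black":return cv2.inRange(h,(0,0,0),(180,255,40))
E
python3 - <<'E'
from h import *
I={n:cv2.imread(f"pics/{n}0.png")[:,:,::-1].copy() for n in("top","scene")}
for n in I:
    for k in("red","black","blue"):
        m=mask(n,I[n],k)
        N,_,st,ce=cv2.connectedComponentsWithStats(m)
        print(n,k,[(s[:5].tolist(),np.round(c,1).tolist()) for s,c in zip(st[1:],ce[1:]) if s[4]>30][:12])
    m=mask(n,I[n],"blue");m=cv2.morphologyEx(m,cv2.MORPH_CLOSE,np.ones((25,25)))
    cs=max(cv2.findContours(m,0,2)[0],key=cv2.contourArea)
    ap=cv2.approxPolyDP(cs,4,True)[:,0];print(n,ap.tolist())
    for p in ap:print(p,np.round(onz(n,p.astype(float),.16),4))
a=cv2.resize(I["top"][220:320,200:350],None,fx=4,fy=4,interpolation=2)
b=cv2.resize(I["scene"][150:250,350:500],None,fx=2.6,fy=2.6,interpolation=2)
a=cv2.resize(I["top"][230:310,210:300],(450,400),interpolation=2)
b=cv2.resize(I["scene"][165:250,370:465],(450,400) ,interpolation=2)
cv2.imwrite("pics/z.png",cv2.resize(np.hstack([a,b]),(800,356))[:,:,::-1])
E
```

```text
top red [([171, 182, 31, 31, 751], [185.8, 196.8]), ([227, 263, 12, 19, 137], [232.5, 272.0])]
top black [([505, 180, 23, 151, 733], [516.3, 271.5]), ([516, 180, 34, 155, 519], [532.8, 257.7]), ([187, 192, 26, 29, 185], [203.9, 210.9]), ([316, 212, 18, 79, 484], [324.6, 251.1]), ([277, 245, 13, 37, 245], [283.2, 263.1]), ([309, 347, 50, 10, 58], [334.1, 351.5])]
top blue [([232, 151, 175, 211, 25203], [320.7, 256.5]), ([265, 249, 18, 34, 421], [273.6, 266.1]), ([417, 267, 4, 14, 56], [418.5, 273.5])]
top [[371, 151], [232, 174], [242, 250], [264, 250], [267, 288], [249, 293], [259, 361], [406, 337], [400, 281], [420, 280], [420, 267], [392, 266]]
[371 151] [ 0.7713 -0.1067  0.16  ]
[232 174] [0.7358 0.1464 0.16  ]
[242 250] [0.5966 0.129  0.16  ]
[264 250] [0.5956 0.0898 0.16  ]
[267 288] [0.5282 0.0852 0.16  ]
[249 293] [0.5202 0.117  0.16  ]
[259 361] [0.4029 0.1005 0.16  ]
[406 337] [ 0.4379 -0.1545  0.16  ]
[400 281] [ 0.5347 -0.1485  0.16  ]
[420 280] [ 0.5356 -0.1836  0.16  ]
[420 267] [ 0.5584 -0.1847  0.16  ]
[392 266] [ 0.5614 -0.1357  0.16  ]
scene red []
scene black [([349
[... 501 characters left out ...]

scene [[277, 136], [266, 219], [240, 220], [237, 229], [261, 232], [255, 306], [354, 324], [385, 322], [388, 316], [427, 316], [423, 233], [399, 229], [399, 191], [420, 190], [417, 142]]
[277 136] [ 0.4431 -0.1517  0.16  ]
[266 219] [ 0.6211 -0.1269  0.16  ]
[240 220] [ 0.6313 -0.168   0.16  ]
[237 229] [ 0.6489 -0.168   0.16  ]
[261 232] [ 0.6469 -0.1287  0.16  ]
[255 306] [ 0.7731 -0.105   0.16  ]
[354 324] [0.7725 0.0432 0.16  ]
[385 322] [0.7606 0.0869 0.16  ]
[388 316] [0.7505 0.09   0.16  ]
[427 316] [0.7394 0.1461 0.16  ]
[423 233] [0.5978 0.1272 0.16  ]
[399 229] [0.5978 0.0885 0.16  ]
[399 191] [0.5223 0.0797 0.16  ]
[420 190] [0.5132 0.1144 0.16  ]
[417 142] [0.4073 0.0989 0.16  ]
```

View pics/z.png

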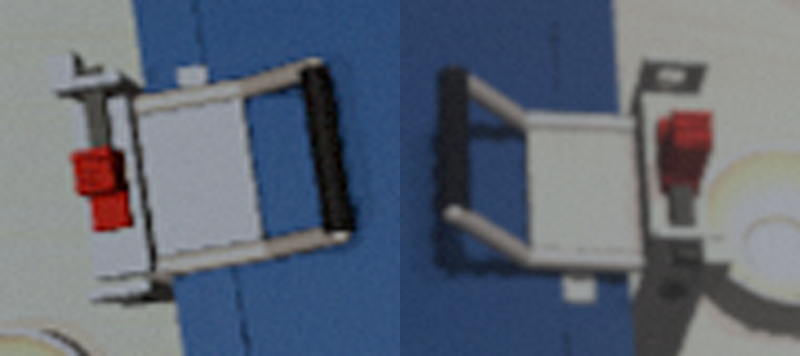

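```bash
cat >> h.py <<'E'
C=np.array([.5887,-.0033,0]);A=np.deg2rad(8.0)
X=np.array([np.sin(A),-np.cos(A),0]);Y=np.array([np.cos(A),np.sin(A),0]);B=np.c_[X,Y,[0,0,1]]
tc=lambda p:np.round(1000*(B.T@(np.array(p)-C)),1)
tw=lambda q:C+B@(np.array(q)/1000)
E
python3 - <<'E'
from h import *
T=lambda x,y:(210+x*90/400,230+y*80/356)
S=lambda x,y:(370+(x-400)*95/400,165+y*85/356)
for nm,a,b in[("tabtop",T(97,170),S(690,128)),("barend+",T(315,68),S(453,212)),("barend-",T(341,232),S(455,75)),("handle",(324.6,250.5),(336,210.6)),("bar",(283.2,263.1),(382,198.8)),("plate+tip",T(62,75),S(735,245)),("plate-",T(135,290),S(672,75)),("shaft",T(97,120),S(683,207)),("lowred",T(110,210),S(675,160))]:
    p,e=tri(a,b);print(nm,tc(p),round(e*1e3,1),np.round(p,4))
for nm,uv in [("tabtop",T(97,170)),("tabtop y+",T(97,150)),("tabtop y-",T(97,192)),("lowred",T(110,210)),("lowred bottom",T(112,230))]:
    print(nm,[tc(onz("top",uv,z)) for z in(.15,.17,.2)])
for nm,uv in [("y-edge",S(692,112)),("top/face edge",S(692,148)),("bottom",S(675,182)),("left",S(660,150)),("right",S(711,130))]:
    print(nm,[tc(onz("scene",uv,z)) for z in(.15,.17,.2)])
for nm,p,r in[("jar",(185.8,196.8),.085),("dish",(214,325),.03)]:
    print(nm,tc(onz("top",p,r)))
E
```

```text
tabtop [-143.8   -8.4  215. ] 2.5 [0.5603 0.1379 0.215 ]
barend+ [-58.9  18.9 192.4] 1.8 [0.5992 0.0577 0.1924]
barend- [-59.4 -44.9 192.8] 3.2 [0.536  0.0493 0.1928]
handle [ 1.40e+01 -1.00e-01  1.72e+02] 1.1 [ 0.5905 -0.0172  0.172 ]
bar [-58.8 -12.2 194.1] 0.3 [0.5685 0.0532 0.1941]
plate+tip [-157.8   31.8  198.6] 8.4 [0.5983 0.1574 0.1986]
plate- [-142.8  -53.3  187.9] 6.6 [0.516  0.1307 0.1879]
shaft [-144.4   12.7  193.8] 1.6 [0.5812 0.1415 0.1938]
lowred [-147.1  -20.8  176.6] 0.9 [0.5476 0.1394 0.1766]
tabtop [array([-154.2,   -1.8,  150. ]), array([-150.6,   -3.9,  170. ]), array([-145.2,   -7. ,  200. ])]
tabtop y+ [array([-153. ,    6.2,  150. ]), array([-149.5,    3.9,  170. ]), array([-144.1,    0.5,  200. ])]
tabtop y- [array([-155.4,  -10.6,  150. ]), array([-151.8,  -12.4,  170. ]), array([-146.4,  -15.3,  200. ])]
lowred [array([-151.3,  -18.6,  150. ]), array([-147.8,  -20.3,  170. ]), array([-142.5,  -22.8,  200. ])]
lowred bottom [array([-151.6,  -26.7,  150. ]), array([-148.1,  -28.2,  170. ]), array([-142.8,  -30.4,  200. ])]
y-edge [array([-162.,  -64.,  150.]), array([-157.2,  -49.2,  170. ]), array([-149.9,  -27. ,  200. ])]
top/face edge [array([-160.8,  -46. ,  150. ]), array([-156. ,  -31.6,  170. ]), array([-148.9,  -10.2,  200. ])]
bottom [array([-153. ,  -28.8,  150. ]), array([-148.4,  -15. ,  170. ]), array([-141.5,    5.8,  200. ])]
left [array([-147.9,  -44.2,  150. ]), array([-143.4,  -30. ,  170. ]), array([-136.8,   -8.6,  200. ])]
right [array([-169.1,  -55.4,  150. ]), array([-164.1,  -40.8,  170. ]), array([-156.6,  -19. ,  200. ])]
jar [-235.4  158.9   85. ]
dish [-227.4  -96.7   30. ]
```

```bash
cat >> h.py <<'E'
def st():
    s=arm.observe();M=Ro.from_quat(s["ee_rot"]).as_matrix()
    return s,M
def go(q):
    s,M=st();d=tw(q)-s["position"]
    a=np.degrees(np.arctan2(np.dot(np.cross(M[:,1],X),M[:,2]),M[:,1]@X));a=(a+90)%180-90
    print("tcp",tc(s["position"]),"t",s["t"],"w",s["gripper_width"],"F_carrier",np.round(B.T@s["ft_force"],1),"j6",s["joints"][5]);print("tool travel mm now",np.round(M.T@d*1e3,1),"yaw needed",a.round(2),"tool x in carrier",np.round(B.T@M[:,0],3),"dist",np.linalg.norm(d)); return M
E
python3 - <<'E'
from h import *
M=go([-144,20,260])
for n,uv in(("top",(324.6,250.5)),("scene",(336,210.6))):print([tc(onz(n,uv,z)) for z in(.16,.18,.198)])
E
```

```text
tcp [-566.3 -268.5  230.5] t 0.1 w 0.08531973245040057 F_carrier [-0.1 -0.   0.6] j6 1.4311946654874148
tool travel mm now [-472.4 -195.9  -29.3] yaw needed -33.14 tool x in carrier [-0.547 -0.837  0.   ] dist 0.5122462261190884
[array([ 14.8,   1.2, 160. ]), array([ 14.5,  -1. , 180. ]), array([ 14.2,  -2.9, 198. ])]
[array([ 13.4,  -8.2, 160. ]), array([ 13.5,   5.3, 180. ]), array([ 13.5,  17.4, 198. ])]
```

```bash
python3 -m inch '{"hand":[255,255,255,255,255],"travel":[[-0.036,-0.015,-0.004],[-0.036,-0.015,-0.004],[-0.036,-0.015,-0.004],[-0.036,-0.015,-0.004],[-0.036,-0.015,-0.004]],"yaw":[0,0,0,0,0]}'
python3 -m inch '{"hand":[255,255,255,255,255],"travel":[[-0.036,-0.015,-0.004],[-0.036,-0.015,-0.004],[-0.036,-0.015,-0.004],[-0.036,-0.015,-0.004],[-0.036,-0.015,-0.004]],"yaw":[0,0,0,0,0]}'
python3 -m inch '{"hand":[255,255,255,255,255],"travel":[[0,0,0],[0,0,0],[0,0,0],[0,0,0],[0,0,0]],"yaw":[-6.6,-6.6,-6.6,-6.6,-6.6]}'
python3 -c "
from h import *
go([-144,20,230])"
```

```text
t: 0.52
position: [0.3729, 0.3762, 0.2467]
ee_rot: [0.21, 0.978, -0.003, -0.003]
ft_force: [0.1, 0.2, 0.2]
gripper_width: 0.0256
t: 0.93
position: [0.5101, 0.2258, 0.2654]
ee_rot: [0.209, 0.978, -0.004, -0.005]
ft_force: [0.6, 1.0, 0.3]
gripper_width: 0.0
t: 1.35
position: [0.5171, 0.2157, 0.2628]
ee_rot: [-0.081, 0.997, -0.004, -0.007]
ft_force: [-0.1, 0.8, -0.2]
gripper_width: -0.0003
tcp [-226.8  -40.4  262.8] t 1.35 w -0.00027949167930419117 F_carrier [-0.8 -0.  -0.2] j6 0.09167929378042185
tool travel mm now [-58.9 -84.   32.5] yaw needed 1.33 tool x in carrier [ 0.023 -1.     0.014] dist 0.10761031876441679
```

```bash
python3 -m inch '{"hand":[255,255,255,255,255],"travel":[[-0.02,-0.028,0.0],[-0.02,-0.028,0.004],[-0.02,-0.028,0.01],[0,0,0.01],[0,0,0]],"yaw":[1.3,0,0,0,0]}'
python3 - <<'E'
from h import *
go([-144,20,206])
I={n:grab_frame(n) for n in("top","scene")}
a=cv2.resize(I["top"][220:300,200:290],(450,400),interpolation=2)
b=cv2.resize(I["scene"][145:240,390:475],(358,400) ,interpolation=2)
cv2.imwrite("pics/z1.png",np.hstack([a,b])[:,:800,::-1])
E
```

```text
t: 1.77
position: [0.5902, 0.1394, 0.2357]
ee_rot: [-0.074, 0.997, -0.003, -0.008]
ft_force: [-0.7, 0.7, -0.4]
gripper_width: -0.0001
tcp [-141.1   21.3  235.7] t 1.7667 w -7.666266290484833e-05 F_carrier [-0.8 -0.6 -0.4] j6 -0.045257872329898564
tool travel mm now [ 0.8  3.1 29.7] yaw needed 0.49 tool x in carrier [ 0.009 -1.     0.016] dist 0.029850641367268595
```

View pics/z1.png

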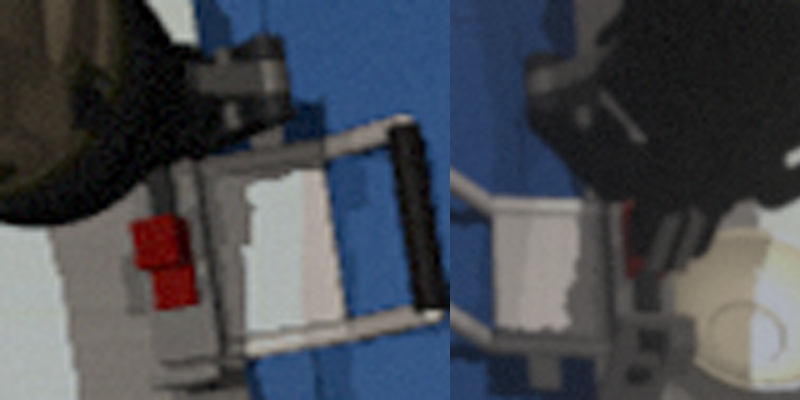

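```bash
python3 -m inch '{"hand":[255,255,255,255,255],"travel":[[0,0.003,0.012],[0,0,0.01],[0,0,0.004],[0,0,0.003],[0,0,0]],"yaw":[0.5,0,0,0,0]}'
python3 - <<'E'
from h import *
go([-144,12,206])
print(proj("scene",arm.observe()["position"]),proj("top",arm.observe()["position"]))
I={n:grab_frame(n) for n in("top","scene")}
a=cv2.resize(I["top"][220:300,200:290],(450,400),interpolation=2)
b=cv2.resize(I["scene"][155:240,400:475],(350,400) ,interpolation=2)
b=np.clip(b.astype(float)*1.8,0,255).astype(np.uint8)
cv2.imwrite("pics/z2.png",np.hstack([a,b])[:,:800,::-1])
E
```

```text
t: 2.28
position: [0.5871, 0.1465, 0.2099]
ee_rot: [-0.073, 0.997, -0.003, -0.006]
ft_force: [-0.4, -0.3, 0.0]
gripper_width: -0.0001
tcp [-148.6   19.3  209.9] t 2.2833 w -0.00013241674142002601 F_carrier [ 0.2 -0.4  0. ] j6 -0.03080431833090261
tool travel mm now [ 7.2 -4.5  4. ] yaw needed 0.35 tool x in carrier [ 0.006 -1.     0.012] dist 0.009423239169043498
[441.6549731  212.32115496] [226.49361946 252.65807271]
```

View pics/z2.png

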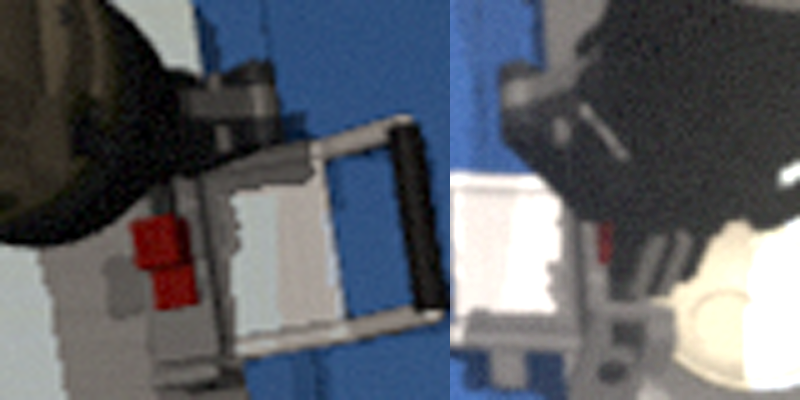

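```bash
python3 -m inch '{"hand":[255,255,255,255,255],"travel":[[0,-0.003,0.003],[0,0,0.002],[0.003,0,0],[0.002,0,0],[0.001,0,0]],"yaw":[0,0,0,0,0]}';python3 -c "
from h import *
go([-144,0,205])"
```

```text
t: 2.8
position: [0.5825, 0.1422, 0.207]
ee_rot: [-0.073, 0.997, -0.003, -0.004]
ft_force: [-0.8, 0.5, -0.1]
gripper_width: -0.0002
tcp [-145.    14.1  207. ] t 2.8 w -0.0002262323498553216 F_carrier [-0.6 -0.7 -0.1] j6 -0.03687721328108394
tool travel mm now [14.1 -0.9  2.1] yaw needed 0.35 tool x in carrier [ 0.006 -1.     0.008] dist 0.014306189356509295
```

```bash
for i in 1 2; do python3 -m inch '{"hand":[255,255],"travel":[[0.0015,0,0],[0.0015,0,0]],"yaw":[0,0]}' | grep -E "pos|force"; done;python3 -c "
from h import *
go([-144,0,205])"
```

```text
position: [0.5803, 0.1418, 0.2073]
ft_force: [4.7, 1.9, -3.9]
position: [0.5803, 0.1417, 0.2075]
ft_force: [5.6, 1.2, -3.6]
tcp [-144.7   11.9  207.5] t 3.1333 w 3.45645675052779e-05 F_carrier [-0.4  5.7 -3.6] j6 -0.03717630582825827
tool travel mm now [11.9 -0.7  2.5] yaw needed 0.31 tool x in carrier [ 0.005 -1.    -0.001] dist 0.012199590188808966
```

```bash
for i in 1 2 3; do python3 -m inch '{"hand":[255,255],"travel":[[0.002,0,0],[0.002,0,0]],"yaw":[0,0]}' | grep -E "pos|force"; done;python3 -c "
from h import *
go([-144,0,205])"
```

```text
position: [0.5799, 0.1416, 0.2076]
ft_force: [6.3, 1.3, -3.2]
position: [0.5795, 0.1416, 0.2077]
ft_force: [5.3, 1.1, -3.3]
position: [0.5791, 0.1415, 0.2078]
ft_force: [5.8, 1.7, -3.8]
tcp [-144.8   10.6  207.8] t 3.6333 w 0.0001244456315796384 F_carrier [-0.9  6.  -3.8] j6 -0.037887651751347985
tool travel mm now [10.7 -0.7  2.6] yaw needed 0.29 tool x in carrier [ 0.005 -1.    -0.022] dist 0.011028162238409477
```

```bash
for i in 1 2 3 4; do python3 -m inch '{"hand":[255,255],"travel":[[0.003,0,0.0005],[0.003,0,0.0005]],"yaw":[0,0]}' | grep -E "pos|force"; done;python3 -c "
from h import *
go([-144,0,205])"
```

```text
position: [0.5775, 0.1413, 0.2079]
ft_force: [6.2, 0.9, -1.2]
position: [0.5759, 0.1411, 0.208]
ft_force: [4.4, 0.8, -2.5]
position: [0.5742, 0.1409, 0.2081]
ft_force: [5.9, 1.7, -1.0]
position: [0.5725, 0.1406, 0.2082]
ft_force: [6.0, 1.9, -1.5]
tcp [-144.8    4.   208.2] t 4.3 w -0.0004757588664113368 F_carrier [-1.   6.2 -1.5] j6 -0.03950448688683506
tool travel mm now [ 4.2 -0.7  3. ] yaw needed 0.27 tool x in carrier [ 0.005 -0.998 -0.061] dist 0.005217100445069041
```

```bash
for i in 1 2 3; do python3 -m inch '{"hand":[255],"travel":[[0.0038,0,0.0005]],"yaw":[0]}' | grep -E "pos|force"; done;python3 -c "
from h import *
go([-144,0,205])"
```

```text
position: [0.571, 0.1404, 0.2083]
ft_force: [6.3, 1.2, -0.5]
position: [0.5702, 0.1403, 0.2085]
ft_force: [10.0, 2.0, -5.1]
position: [0.5701, 0.1403, 0.2087]
ft_force: [12.8, 2.8, -6.2]
tcp [-144.8    1.6  208.7] t 4.55 w 3.973230025052932e-05 F_carrier [-1.  13.1 -6.2] j6 -0.040250509644184806
tool travel mm now [ 1.9 -0.7  3.6] yaw needed 0.26 tool x in carrier [ 0.004 -0.997 -0.08 ] dist 0.004104081234814247
```

```bash
python3 -m inch '{"hand":[255,255,255,255,255],"travel":[[-0.005,0,0],[-0.004,0,0],[0,0,-0.03],[0,0,-0.035],[0,0,-0.02]],"yaw":[0,0,0,0,0]}';python3 -m inch '{"hand":[255,255,255],"travel":[[-0.035,0,0],[-0.035,0,0],[-0.03,0,0]],"yaw":[0,0,0]}';python3 - <<'E'
from h import *
go([-59.5,-12.5,240])
I={n:grab_frame(n) for n in("top","scene")}
for n in I:
    m=mask(n,I[n],"red");N,_,s,c=cv2.connectedComponentsWithStats(m)
    print(n,[(a[:5].tolist(),b.round(1).tolist()) for a,b in zip(s[1:],c[1:]) if a[4]>20])
    m=mask(n,I[n],"black");N,_,s,c=cv2.connectedComponentsWithStats(m)
    print(n,[(a[:5].tolist(),b.round(1).tolist()) for a,b in zip(s[1:],c[1:]) if 100<a[4]<600])
a=cv2.resize(I["top"][230:310,210:300],(450,400),interpolation=2)
b=cv2.resize(I["scene"][165:250,390:465],(350,400) ,interpolation=2)
cv2.imwrite("pics/z3.png",np.hstack([a,b])[:,:800,::-1])
E
```

```text
t: 4.97
position: [0.5689, 0.1402, 0.2904]
ee_rot: [-0.072, 0.997, 0.002, 0.033]
ft_force: [0.6, 0.4, -0.2]
gripper_width: 0.0001
t: 5.22
position: [0.6652, 0.1549, 0.3073]
ee_rot: [-0.072, 0.997, 0.002, 0.036]
ft_force: [0.8, -0.5, 1.2]
gripper_width: -0.0001
tcp [-146.    97.7  307.3] t 5.2167 w -8.975994238963617e-05 F_carrier [0.6 0.8 1.2] j6 -0.03356478277741311
tool travel mm now [115.2 -85.8  59.3] yaw needed 0.29 tool x in carrier [ 0.005 -0.997 -0.072] dist 0.1554435914438675
top [([178, 207, 18, 5, 33], [186.6, 209.8]), ([228, 269, 8, 10, 68], [231.5, 274.2]), ([231, 280, 9, 8, 59], [235.1, 283.4])]
top [([316, 213, 18, 75, 386], [324.4, 250.1]), ([277, 245, 13, 37, 225], [283.2, 263.0])]
scene [([469, 318, 25, 21, 156], [479.3, 326.2])]
scene [([361, 0, 57, 21, 195], [387.4, 14.6]), ([466, 54, 11, 21, 110], [471.8, 62.3]), ([379, 183, 7, 32, 150], [382.0, 199.0]), ([308, 333, 63, 8, 179], [341.3, 336.4])]
```

View pics/z3.png

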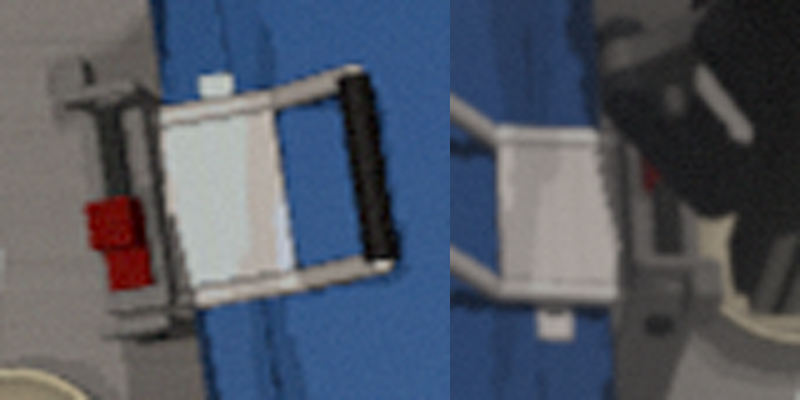

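```bash
python3 -m inch '{"hand":[165,165,165,165,165],"travel":[[0.029,-0.0215,0.010],[0.029,-0.0215,0.010],[0.029,-0.0215,0.014],[0.029,-0.0215,0.016],[0,0,0]],"yaw":[0,0,0,0.3,0]}';python3 - <<'E'
from h import *
go([-59.5,-12.5,200])
E
```

```text
t: 5.73
position: [0.5607, 0.0526, 0.2336]
ee_rot: [-0.072, 0.997, 0.003, 0.026]
ft_force: [-2.0, 0.1, -1.5]
gripper_width: 0.0304
tcp [-59.3 -19.9 233.6] t 5.7333 w 0.03035312445021674 F_carrier [-0.4 -2.  -1.5] j6 -0.19843966834303103
tool travel mm now [-5.7  0.2 33.9] yaw needed 0.21 tool x in carrier [ 0.004 -0.999 -0.052] dist 0.03440086346213533
```

```bash
python3 -m inch '{"hand":[165,165,165,165,165],"travel":[[-0.0055,0,0.012],[0,0,0.014],[0,0,0.010],[0,0,0.005],[0,0,0.003]],"yaw":[0,0,0,0,0]}';python3 - <<'E'
from h import *
go([-59.5,-12.5,187])
E
```

```text
t: 6.15
position: [0.5591, 0.0522, 0.1869]
ee_rot: [-0.069, 0.997, 0.003, 0.021]
ft_force: [0.1, 0.5, -0.4]
gripper_width: 0.0302
tcp [-59.  -21.6 186.9] t 6.15 w 0.030189454087086953 F_carrier [-0.4  0.2 -0.4] j6 -0.1948714063389382
tool travel mm now [-9.1  0.5  0.3] yaw needed -0.04 tool x in carrier [-0.001 -0.999 -0.042] dist 0.009089168140359604
```

```bash
python3 -m inch '{"hand":[165,255,255,255,255],"travel":[[-0.009,0,0],[0,0,0],[0,0,0],[0,0,0],[0,0,0]],"yaw":[0,0,0,0,0]}';python3 - <<'E'
from h import *
go([-59.5,-12.5,187])
E
```

```text
t: 6.57
position: [0.5684, 0.054, 0.1876]
ee_rot: [-0.07, 0.997, 0.003, 0.02]
ft_force: [-1.2, -1.5, -0.7]
gripper_width: 0.0096
tcp [-59.6 -12.2 187.6] t 6.5667 w 0.009556064264138514 F_carrier [ 1.3 -1.4 -0.7] j6 -0.191081166596412
tool travel mm now [ 0.4 -0.1  0.6] yaw needed 0.02 tool x in carrier [ 0.    -0.999 -0.039] dist 0.0007183364683740421
```

```bash
python3 -m inch '{"hand":[255,255],"travel":[[0,0.0061,-0.0145],[0,0.0086,-0.0132]],"yaw":[0,0]}';python3 - <<'E'
from h import *
go([-59.5-14.7,-12.5,187.6+27.7])
E
```

```text
t: 6.73
position: [0.5666, 0.0655, 0.2123]
ee_rot: [-0.069, 0.997, 0.0, 0.019]
ft_force: [2.0, -6.5, -8.0]
gripper_width: 0.0096
tcp [-71.2 -12.3 212.3] t 6.7333 w 0.009626460599206446 F_carrier [ 6.7  1.1 -8. ] j6 -0.16487794344967413
tool travel mm now [ 0.1  3.  -3. ] yaw needed -0.14 tool x in carrier [-0.002 -0.999 -0.037] dist 0.004225951599243279
```

```bash
python3 -m inch '{"hand":[255,255,255],"travel":[[0,0.0115,-0.013],[0,0.0135,-0.011],[0,0.015,-0.0084]],"yaw":[0,0,0]}' | grep force;python3 - <<'E'
from h import *
go([-59.5-14.7,-12.5,187.6+27.7])
p=tc(arm.observe()["position"]);v=np.array([p[0]+144,p[2]+10.5-170]);print(np.linalg.norm(v),np.degrees(np.arctan2(v[1],v[0])))
E
```

```text
ft_force: [-5.2, -9.5, -4.4]
tcp [-105.8  -12.3  244.6] t 6.9833 w 0.009396583985582468 F_carrier [ 8.6 -6.5 -4.4] j6 -0.09054656967974128
tool travel mm now [  1.  -31.2  29.7] yaw needed -0.47 tool x in carrier [-0.008 -0.999 -0.037] dist 0.043053244021125994
93.280490993562 65.82546709272894
```

```bash
python3 -m inch '{"hand":[255,255,255],"travel":[[0,0.0163,-0.004],[0,0.017,-0.0015],[0,0.0173,0.001]],"yaw":[0.3,0,0]}' | grep force;python3 - <<'E'
from h import *
M=go([-59.5-14.7,-12.5,187.6+27.7])
p=tc(arm.observe()["position"]);v=np.array([p[0]+144,p[2]+10.5-170]);print(np.linalg.norm(v),np.degrees(np.arctan2(v[1],v[0])),np.round(B.T@M,3))
E
```

```text
ft_force: [-9.4, -8.3, 4.9]
tcp [-149.   -11.9  255.9] t 7.2333 w 0.009189396856195221 F_carrier [  6.9 -10.4   4.9] j6 0.009019149044392546
tool travel mm now [  0.9 -73.4  43.1] yaw needed -1.11 tool x in carrier [-0.019 -0.999 -0.042] dist 0.08513041995489644
96.52958095837771 92.96911219340163 [[-0.019 -0.999  0.035]
 [-0.999  0.021  0.042]
 [-0.042 -0.034 -0.999]]
```

```bash
python3 -m inch '{"hand":[255,255,255],"travel":[[0,0.016,0.008],[0,0.016,0.009],[0,0.0155,0.009]],"yaw":[-0.5,-0.5,0]}' | grep -E "force|wid";python3 - <<'E'
from h import *
M=go([-59.5-14.7,-12.5,187.6+27.7])
p=tc(arm.observe()["position"]);v=np.array([p[0]+144,p[2]+10.5-170]);print(np.linalg.norm(v),np.degrees(np.arctan2(v[1],v[0])),np.round(B.T@M,3))
E
```

```text
ft_force: [-1.4, -6.1, -1.4]
gripper_width: 0.009
tcp [-194.   -10.2  241. ] t 7.4833 w 0.008978837308124179 F_carrier [ 5.9 -2.2 -1.4] j6 0.07724760564040833
tool travel mm now [   3.3 -118.6   30.7] yaw needed -0.15 tool x in carrier [-0.003 -0.999 -0.054] dist 0.1225895867300803
95.61511386804912 121.52898803775344 [[-0.003 -0.999  0.043]
 [-0.999  0.005  0.054]
 [-0.054 -0.043 -0.998]]
```

```bash
python3 -m inch '{"hand":[255,255,255,255],"travel":[[0,0.0135,0.012],[0,0.012,0.014],[0,0.005,0.007],[0,0,0]],"yaw":[0,0,0,0]}' | grep -E "force|wid";python3 - <<'E'
from h import *
M=go([-59.5-14.7,-12.5,187.6+27.7])
p=tc(arm.observe()["position"]);v=np.array([p[0]+144,p[2]+10.5-170]);print(np.linalg.norm(v),np.degrees(np.arctan2(v[1],v[0])),np.round(B.T@M,3))
I={n:grab_frame(n) for n in("top","scene")}
a=cv2.resize(I["top"][220:310,180:300],(400,300),interpolation=2)
b=cv2.resize(I["scene"][150:270,360:520],(400,300) ,interpolation=2)
cv2.imwrite("pics/z4.png",np.hstack([a,b])[:,:800,::-1])
E
```

```text
ft_force: [-1.0, -2.3, -2.8]
gripper_width: 0.0092
tcp [-222.8   -6.2  210.7] t 7.8167 w 0.009175547718395363 F_carrier [ 2.2 -1.3 -2.8] j6 0.13029812806287835
tool travel mm now [   5.8 -148.7    2.7] yaw needed -0.05 tool x in carrier [-0.001 -0.998 -0.065] dist 0.1488441720296881
93.97276201112746 146.98635653037485 [[-0.001 -0.999  0.052]
 [-0.998  0.004  0.065]
 [-0.065 -0.052 -0.997]]
```

View pics/z4.png

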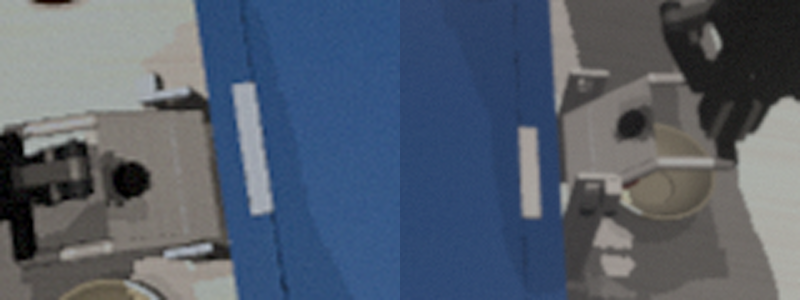

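```bash
python3 -m inch '{"hand":[175,175,175,175,175],"travel":[[0,0,0],[0,0,0],[0,0,0],[0,0,-0.012],[0,0,-0.03]],"yaw":[0,0,0,0,0]}' | grep -E "force|wid|pos";python3 -m inch '{"hand":[165,165,165],"travel":[[0,0,-0.03],[0,0,-0.03],[0,0,0]],"yaw":[0,0,0]}' | grep -E "force|wid|pos";python3 - <<'E'
from h import *
M=go([14,0,245])
print(np.round(B.T@M,3))
I={n:grab_frame(n) for n in("top","scene")}
a=cv2.resize(I["top"][200:320,180:350],(425,300),interpolation=2)
b=cv2.resize(I["scene"][150:270,310:460],(375,300) ,interpolation=2)
cv2.imwrite("pics/z5.png",np.hstack([a,b])[:,:800,::-1])
E
```

```text
position: [0.5471, 0.2172, 0.2503]
ft_force: [0.5, 0.3, -1.0]
gripper_width: 0.0268
position: [0.5441, 0.2197, 0.3185]
ft_force: [0.5, -0.3, 0.8]
gripper_width: 0.0299
tcp [-227.1  -13.2  318.5] t 8.5833 w 0.029887831043367497 F_carrier [0.4 0.4 0.8] j6 0.14013898798950442
tool travel mm now [  -9.8 -237.5   84.9] yaw needed -0.32 tool x in carrier [-0.006 -0.998 -0.064] dist 0.2523591817230476
[[-0.006 -0.999  0.045]
 [-0.998  0.008  0.064]
 [-0.064 -0.044 -0.997]]
```

View pics/z5.png

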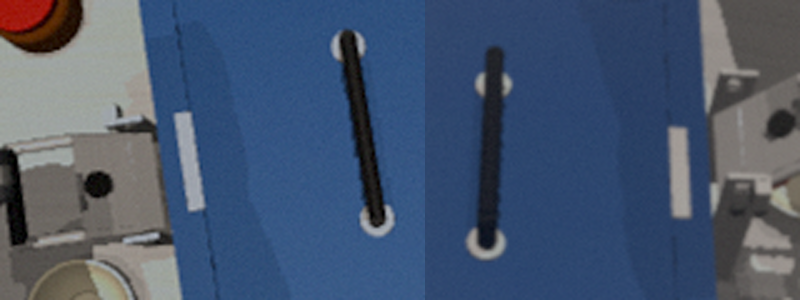

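```bash
python3 - <<'E'
from h import *
for a,b in(((318.8,213.2),(334.4,246)),((330.8,288),(337.6,170))):
    p,e=tri(a,b);print(tc(p),e)
E
python3 -m inch '{"hand":[165,165,165,165,165],"travel":[[-0.002,-0.04,0.008],[-0.002,-0.04,0.008],[-0.002,-0.04,0.008],[-0.002,-0.04,0.01],[-0.002,-0.04,0.012]],"yaw":[0,0,0,0,0]}' | grep -E "force|wid|pos";python3 - <<'E'
from h import *
M=go([14,0,187])
print(np.round(B.T@M,3))
E
```

```text
[ 14.4  66.7 172.7] 0.0020496802009221057
[ 14.1 -66.9 193.2] 2.7434645078952896e-05
position: [0.5824, 0.0249, 0.2731]
ft_force: [0.1, -0.6, -0.8]
gripper_width: 0.0303
tcp [-28.8  -2.3 273.1] t 9.1 w 0.030318504284437716 F_carrier [ 0.6  0.  -0.8] j6 -0.2310985031274919
tool travel mm now [  3.2 -39.3  87.7] yaw needed 0.59 tool x in carrier [ 0.01  -0.998 -0.058] dist 0.09613593044422447
[[ 0.01  -0.999  0.04 ]
 [-0.998 -0.008  0.059]
 [-0.058 -0.04  -0.997]]
```

```bash
python3 -m inch '{"hand":[165,165,165,165,165],"travel":[[0.001,-0.022,0.008],[0.001,-0.02,0.008],[0,0,0.014],[0,0,0],[0,0,0]],"yaw":[0.6,0,0,0,0]}' | grep -E "force|wid|pos";python3 - <<'E'
from h import *
M=go([14,0,184])
E
```

```text
position: [0.5851, -0.0299, 0.2334]
ft_force: [-0.2, -0.1, 0.4]
gripper_width: 0.0302
tcp [ 25.8  -7.3 233.4] t 9.5167 w 0.03024096624893703 F_carrier [ 0.1 -0.2  0.4] j6 -0.30152597429371136
tool travel mm now [-4.8 13.7 49.2] yaw needed -0.86 tool x in carrier [-0.015 -0.999 -0.046] dist 0.051286657815849554
```

```bash
python3 -m inch '{"hand":[165,165,165,165],"travel":[[-0.003,0.0125,0],[0,0,0.008],[0,0,0.004],[0,0,0]],"yaw":[-0.8,0,0,0]}' | grep -E "force|wid|pos";python3 - <<'E'
from h import *
M=go([14,0,184])
E
```

```text
position: [0.5867, -0.0142, 0.22]
ft_force: [0.0, -0.2, -0.5]
gripper_width: 0.03
tcp [ 10.5  -3.5 220. ] t 9.85 w 0.029972322024138093 F_carrier [ 0.2 -0.  -0.5] j6 -0.29222786872872236
tool travel mm now [-1.8 -2.2 36.2] yaw needed 0.18 tool x in carrier [ 0.003 -0.999 -0.045] dist 0.036356364850047056
```

```bash
python3 -m inch '{"hand":[165,165,165,165,165],"travel":[[0,-0.002,0.006],[0,0,0.008],[0,0,0.009],[0,0,0.007],[0,0,0.004]],"yaw":[0,0,0,0,0]}' | grep -E "force|wid|pos";python3 - <<'E'
from h import *
M=go([14,0,184])
E
```

```text
position: [0.5898, -0.0157, 0.1846]
ft_force: [0.3, -0.1, -1.1]
gripper_width: 0.0304
tcp [ 12.5  -0.7 184.6] t 10.2667 w 0.030361554640681302 F_carrier [ 0.2  0.3 -1.1] j6 -0.29742551475435886
tool travel mm now [-0.6 -1.5  0.7] yaw needed 0.37 tool x in carrier [ 0.006 -0.999 -0.048] dist 0.0017724404886330272
```

```bash
python3 -m inch '{"hand":[255,255,255,255,255],"travel":[[0,0,0],[0,0,0],[0,0,0],[0,-0.01,-0.0136],[0,-0.0118,-0.0122]],"yaw":[0,0,0,0,0]}' | grep -E "force|wid|pos";cat >> h.py <<'E'
def lid(off):
    M=go([14,0,184]);p=tc(arm.observe()["position"]);p=p-1000*off/1000*(B.T@M[:,2])
    v=np.array([p[0]-130,p[2]-122]);f=np.degrees(np.arctan2(v[1],v[0]));print("r",np.linalg.norm(v),"phi",f,"theta",np.radians(146.8-f),np.round(B.T@M[:,2],3))
E
python3 -c "
from h import *
lid(13.5)"
```

```text
position: [0.5915, -0.0339, 0.2051]
ft_force: [5.5, 5.2, -11.9]
gripper_width: 0.0099
tcp [ 30.7  -1.5 205.1] t 10.6833 w 0.009912349533598125 F_carrier [ -4.4   6.2 -11.9] j6 -0.33317880853376947
tool travel mm now [-0.7 17.4 20.6] yaw needed 0.47 tool x in carrier [ 0.008 -0.999 -0.045] dist 0.02697714286788975
r 138.8099836820196 phi 135.91112147983225 theta 0.19004678202661526 [ 0.03   0.045 -0.999]
```

```bash
python3 -m inch '{"hand":[255,255,255],"travel":[[0,-0.0138,-0.012],[0,-0.015,-0.0105],[0,-0.016,-0.0085]],"yaw":[0,0,0]}' | grep -E "force|wid"
python3 -c "
from h import *
lid(13.5)"
```

```text
ft_force: [3.5, 8.9, -9.6]
gripper_width: 0.0099
tcp [ 66.2  -1.5 233.1] t 10.9333 w 0.009907213498719682 F_carrier [-8.4  4.7 -9.6] j6 -0.4075221388754511
tool travel mm now [-0.2 52.6 48.7] yaw needed 0.83 tool x in carrier [ 0.014 -0.999 -0.044] dist 0.07168931564449647
r 140.02072900973474 phi 117.15519979562534 theta 0.517399369662226 [ 0.008  0.044 -0.999]
```

```bash
python3 -m inch '{"hand":[255,255,255],"travel":[[0,-0.0165,-0.006],[0,-0.0173,-0.0035],[0,-0.0178,-0.001]],"yaw":[0,0,0]}' | grep -E "force|wid"
python3 -c "
from h import *
lid(13.5)"
```

```text
ft_force: [-6.4, 11.4, 11.6]
gripper_width: 0.0094
tcp [105.7  -1.3 246.7] t 11.1833 w 0.00943278584746952 F_carrier [-12.1  -4.7  11.6] j6 -0.48918588182567163
tool travel mm now [-0.4 90.5 64.5] yaw needed 1.26 tool x in carrier [ 0.022 -0.999 -0.047] dist 0.1111363098868077
r 140.2589383525286 phi 99.87020484854982 theta 0.8190794426792768 [-0.019  0.047 -0.999]
```

```bash
python3 -m inch '{"hand":[255,255,255,255],"travel":[[0,-0.0175,0.0005],[0,-0.0178,0.003],[0,-0.0175,0.006],[0,-0.005,0.0025]],"yaw":[0,0,0,0]}' | grep -E "force|wid"
python3 -c "
from h import *
lid(13.5)"
```

```text
ft_force: [-0.9, 8.8, 0.5]
gripper_width: 0.0095
tcp [156.2  -1.4 244.3] t 11.5167 w 0.009512264031480793 F_carrier [-8.8  0.3  0.5] j6 -0.5726766895004124
tool travel mm now [ -1.6 140.1  65.1] yaw needed 1.39 tool x in carrier [ 0.024 -0.998 -0.054] dist 0.15444674251958768
r 138.36528620270525 phi 78.8924664632771 theta 1.1852100471242843 [-0.034  0.053 -0.998]
```

```bash
python3 -m inch '{"hand":[255,178,178,178,178],"travel":[[0,0,0],[0,0,0],[0,0,0],[0,0,0],[0,0,-0.01]],"yaw":[0,0,0,0,0]}' | grep -E "force|wid"
python3 -m inch '{"hand":[178,178,178,178,178],"travel":[[0,0,-0.02],[0,-0.003,-0.03],[0,-0.005,-0.03],[0,-0.005,-0.03],[0,0,0]],"yaw":[0,0,0,0,0]}' | grep -E "force|wid|pos"
python3 -m inch '{"hand":[178,178,178,178],"travel":[[0,-0.03,0],[0,-0.03,0],[0,0,0],[0,0,0]],"yaw":[0,0,0,0]}' | grep -E "force|wid|pos"
python3 - <<'E'
from h import *
I={n:grab_frame(n) for n in("top","scene")}
cv2.imwrite("pics/z6.png",np.hstack([cv2.resize(I[n],(400,300)) for n in I])[:,:,::-1])
E
```

```text
ft_force: [-0.1, -0.7, 0.2]
gripper_width: 0.0258
position: [0.6035, -0.1747, 0.3695]
ft_force: [-0.5, 0.4, 0.6]
gripper_width: 0.0257
position: [0.6151, -0.2347, 0.3741]
ft_force: [-1.0, -0.0, 0.5]
gripper_width: 0.0256
```

View pics/z6.png

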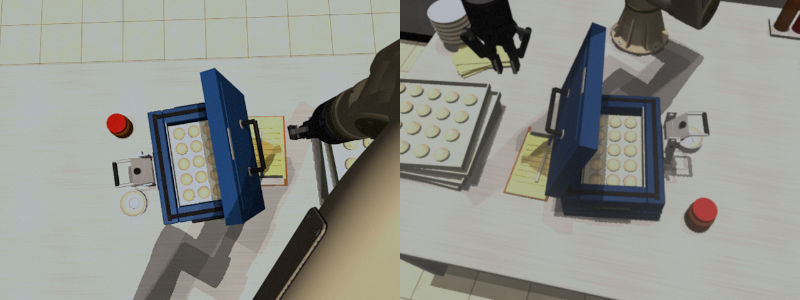

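```bash
python3 - <<'E'
from h import *
# lid far edge: its -y and +y far corners, full-res pixels from the view
for a,b in(((252*1.6-0,121*1.6),((553-400)*1.6,136*1.6)),):
    p,e=tri(a,b);p=tc(p);print("handle approx",p,e*1e3)
s=arm.observe();print(s["t"],np.abs(s["qvel"]).max(),s["ft_force"].round(1))
print(ticket.finish_job())
E
```

```text
handle approx [150.7  63.5 237.6] 9.032786252779445
12.7833 0.016051089925429397 [-0.1  0.1  0.1]
the job is handed in; nothing more can be done
None
```

The carrier is open and the job is handed in, at 12.8 s of the 72 s allowed.

- **Tab:** I pushed it on its +y face with the shut fingers. It slid with about 6 N until a firm stop, where the wrist reading reached about 14 N. The fingertip travelled 10.4 mm from first contact. With the possible 2 mm head start, that agrees with the 12 mm stop. The tab's colour also shifted by roughly 11 mm in the top picture.
- **Lever:** I swung it over by its grip bar to about 2.2 rad, from the gripper's position. A picture after letting go showed it lying over the front with the lid still shut.
- **Lid:** I raised it by the handle to about 1.18 rad, let go and backed off. The last picture shows it standing open by itself with the lever still over.
- **Bystanders:** The clipboard, jar and dish look undisturbed in the last picture, though I did not measure their positions.
- **Robot:** At hand-in the wrist read about 0 N, the joints were almost still, and the gripper was clear of everything.

Three checks were less clean:

- **Handle position:** A rough fix from the two cameras after release put the handle near x 151, z 238 mm, where the gripper's arc gives about 157, 258 mm. The two camera rays missed each other by 9 mm, so this only loosely supports the lid angle. The y value from that fix was also off.
- **Handle height:** Early camera estimates of the handle's height also scattered, from 172 to 193 mm. I used the stated 198 mm instead, and the grip held.
- **Tool tilt:** The tool tipped by about 4° while pushing the tab and stayed roughly that far off. This did no visible harm.

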